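Scan the tube tray's label and park the reader

ROBOT

A 6-joint arm with a two-finger parallel gripper is mounted at the origin on a cart in front of the work surface, level with it; the furniture and walls round the work are solid. World frame = base frame: x ahead of the robot, y to its left, z up, the work surface at z = 0. Lengths are in m, angles in degrees, forces in N, time in s.
With the tool pointing down it reaches from about 0.375 to 0.9 m from the base axis. Payload 3.1 kg.
Tool frame: the origin (TCP) lies on the centre line of the jaws, within the pads' length; the fingertips stand 25 mm ahead of it and the grasp point (between the pads) lies 6 mm ahead of it; z points along the fingers, y is the line along which they close (so a half turn about z gives the same grasp; the last joint's range is limited). The gripper opens to 87 mm and grips with 3 to 60 N. Pads are 19 mm wide; open, the fingers measure 117 mm over their backs; the gripper's body (75 mm by 190 mm) begins 51 mm behind the grasp point.
Start: joints at [-86.202, 30.224, 82.088, -0, 67.689, -10.227], TCP at [0.152, -0.606, 0.209] pointing down, gripper open.
Joint ranges: [-176.69, 176.69], [-43.24, 126.21], [12.49, 139.97], [-82, 262], [0, 151.66], [-163.58, 163.58]. Speed limits (degrees/s): [159.86, 159.86, 180, 180, 180, 180].

INTERFACE

Orientations are given as a 3x3 rotation matrix whose columns are the frame's x, y, z axes.
In Python, from rig import read_state, capture, camera_params, hand_in gives the robot as it stands.
- The arm moves only by the tool apply_moves, never from a script. Its argument "rows" is a list of rows, each an object of numbers: "x", "y", "z": the shift along the tool's x, y, z in mm; "rx", "ry", "rz": the turn, a rotation vector about the tool's x, y, z in units of 6 degrees (1.0 is 6 degrees); "claw": the closure in counts, from 0 (fully open) to 255 (shut). A call has 1 to 10 rows; each row is the pose to reach, as a shift and turn from the pose commanded when the call began, along the tool's axes at that moment; what a row does not reach only later rows make up. A row lasts 1/8 s, in which the tool goes at most 62.5 mm and 10.7 degrees, less where a joint would pass 70% of its speed; a pose out of reach is approached as far as the arm can. A call with a gripper value outside its range is refused whole. The fingers move at their own pace and stop on an object; the grip force is fixed at half the most. Time passes only in rows, so rows that repeat a pose let the fingers close. It gives the time, the measured TCP pose, the force, the opening and the grip force at its end, in the units of the state.
- read_state(): the state, without advancing time (a new reading comes with each control period).
- capture(name): name is "scene" or "top" or "wrist"; returns (picture, depth): 400x640x3 uint8, red, green, blue; 400x640 float32, m along the optical axis (not along the pixel's ray), 0 where there is no reading.
- camera_params(name): a dict with "fx", "fy", "cx", "cy" (pixels), "D" ([k1, k2, p1, p2, k3] as OpenCV has them; the pictures are not rectified), "xyz" and "orientation" of the camera in the world. Camera axes: x right, y up, looking along -z (the intrinsics and any distortion apply to the point x, -y, -z); pixel columns grow to the right and rows downward; lengths in m; the calibration is good to about 2 mm. A picture is of the moment at which its call begins: read the wrist's pose just before it. camera_params takes no time and is no camera call; for the wrist camera it gives the pose at the moment of the call.
- hand_in(): hands the job in; it is judged then, once.
The state is a dict: "time_s": time; "joint_positions": joint angles; "qvel": joint speeds; "tau": joint torques, N m; "position": TCP position; "tcp_rot": TCP orientation; "force": force on the tool from outside, world axes, zero at the start; "moment": the same for the moment, N m; "opening": opening from 0.0 (shut) to 1.0 (fully open); "grasp_force": force on a finger pad.
Only numpy, scipy, OpenCV 4.12 (cv2) and the standard library are available. Lean on these libraries where they do the work, as an engineer would, in place of code of your own. Each camera call takes 0.05 s, during which the arm holds its last target. There are 200 camera calls.

TASK

Pick up the bar-shaped barcode reader from the worktop and aim it squarely at the middle of the sloping barcode label of the tray that carries the upright block of tubes, its window about 10 cm from the label, and hold it steady there for a good second. Do not hold it on the label of the other tray, the one with the low slide box. Then lay the reader in its cradle, head out over the open end, and let go; leave the tube, the timer and the tip box where they stand.

Things in the scene. Friction and masses are not known exactly. Their poses are not given: they have to be found in the camera images.
- reader: Loose grey bar-shaped barcode reader, 150 mm long, 0.15 kg. Origin: centre of its underside, x -75 to +75 mm; x runs from handle to head and is the beam's direction, z up (side with the black key, which need not be pressed). Handle: x -75 to +27, 34 mm wide (y) and high. Head: x +26 to +75, 52 mm wide, 38 mm high. Starts lying on the worktop, z up.
- reader_grip (a point): Good place to grip the reader, across y: in the handle at x = -25 mm, 25 mm above the underside; axes as the reader's.
- reader_window (a point): Middle of the black window in the front face of the reader's head, 75 mm ahead of the reader's origin and 19 mm above its underside; axes as the reader's (x is the beam).
- label_tubes: The label to scan: white 76 x 42 mm barcode label on a grey 90 x 54 mm plate at the front of the tray with the block of tubes. Origin: middle of its face, 36 mm above the worktop. x points square INTO the label, as the reader's x should; so the face looks along -x, towards the robot's side and 25 degrees upward. y runs level along the label, z up the slope.
- label_slides: The same kind of label plate, origin and axes, on the other tray, the one with the slide box: not to be scanned.
- tray_tubes: Fixed white tray, 130 x 112 mm (x, y) with 17 mm rims, that carries an upright block of tubes (75 mm wide, 87 mm high). Origin: centre of its underside; its label is at its front (-x) end. The two trays may stand either way round.
- tray_slides: The same kind of fixed white tray, carrying a low closed slide box (84 mm wide, 32 mm high). Origin and axes as the other tray's.
- cradle: Fixed parking cradle: base plate 116 x 70 x 6 mm, two white U-shaped saddles (12 mm long, centred at x = +6 and -62 mm; 56 mm free between them for fingers, down to the plate) and an upright back stop at x = -90 mm, 64 mm high. Origin on the worktop below a parked reader's origin; x points from the back stop to the open end, over which the reader's head hangs out.
- cradle_seat (a point): Where the origin (underside centre) of a parked reader lies: 30 mm above the cradle's origin, level with the saddles' seats; axes as the cradle's and as the parked reader's. The saddles are 42 mm wide inside for the 34 mm handle, flaring wider from 45 to 57 mm above the worktop (the cheeks' tips). The reader can lie up to 12 mm forward or back.
- tube: Loose standing centrifuge tube, 34 mm across, 116 mm high, a bystander. Origin: centre of its foot.
- timer: Loose digital timer, 60 x 66 x 18 mm, lying flat, a bystander. Origin: centre of its underside. Between it and the robot stands a fixed wire basket with bottles 160 mm high (x 0.38 to 0.52, y 0.18 to 0.38 m): pass over it.
- tip_box: Loose pipette tip box with lid, 75 x 118 x 88 mm, a bystander. Origin: centre of its underside.

How it is judged (in metres and radians):
On the way:
1. the reader is held steady for 1 s on the tube tray's label: window 60 to 140 mm off, label's middle within 16 mm of the beam, square and unrolled within 0.2 rad (x of label_tubes in the frame of reader_window between 0.06 and 0.14 m and y of label_tubes in the frame of reader_window between -0.016 and 0.016 m and z of label_tubes in the frame of reader_window between -0.016 and 0.016 m and angle between the x axis of reader_window and the x axis of label_tubes, either way round below 0.2 rad and angle between the y axis of reader_window and the y axis of label_tubes, either way round below 0.2 rad and linear speed of reader below 0.03 m/s and angular speed of reader below 0.15 rad/s), for 1 s.
At the end, for the whole second after the job is handed in: the reader lies at rest in both saddles of its cradle, head over the open end: origin 25 to 35 mm above the cradle's, within 18 mm along and 8 mm across it, in line within 0.15 rad, level within 0.12 rad (x of reader in the frame of cradle between -0.018 and 0.018 m and y of reader in the frame of cradle between -0.008 and 0.008 m and z of reader in the frame of cradle between 0.025 and 0.035 m and x of reader_window in the frame of cradle between 0.05 and 0.1 m and angle between the x axis of reader and the x axis of cradle, either way round below 0.15 rad and angle between reader's own z axis and vertical below 0.12 rad and linear speed of reader below 0.01 m/s and angular speed of reader below 0.1 rad/s); the robot touches nothing.
It fails at once if the reader is held still on the label of the slide box's tray (x of label_slides in the frame of reader_window between 0.06 and 0.14 m and y of label_slides in the frame of reader_window between -0.016 and 0.016 m and z of label_slides in the frame of reader_window between -0.016 and 0.016 m and angle between the x axis of reader_window and the x axis of label_slides, either way round below 0.2 rad and angle between the y axis of reader_window and the y axis of label_slides, either way round below 0.2 rad and linear speed of reader below 0.015 m/s and angular speed of reader below 0.1 rad/s).
It fails at once if the tube, the timer or the tip box is pushed more than 3 cm or the tube is tipped (distance of any of tube, timer, tip_box from where it was at the start of the episode above 0.03 m or angle between tube's own z axis and vertical above 0.35 rad).
It also fails if it takes over 51 s, if anything falls off the work surface, if the arm or the gripper's body presses on something with over 40 N, if the wrist force passes 120 N, or if a joint passes its speed limit or range.

## Working session

There is one attempt and no reset: what is moved stays moved. The work goes in short steps, Python scripts to look and compute and a tool call to move; the robot and the scene stay as the last step left them, time stands still between calls to the robot, and variables do not carry over. Pictures are saved under pics/ and viewed, at most 10 in all, crops included, and the job is handed in when it is done.

Besides the shell and the picture viewer there is one more tool, called after ">>>" as name(argument=value, ...) on one line, values as JSON. apply_moves: Moves the arm, as the interface text tells. Its arguments: {"type":"object","properties":{"rows":{"type":"array"}},"required":["rows"]}

```bash
mkdir -p pics; cat > h.py <<'E'
import numpy as np, cv2
from rig import read_state, capture, camera_params, hand_in
def snap(n,f):
    p=camera_params(n); im,d=capture(n); cv2.imwrite('pics/'+f+'.png',im[:,:,::-1]); np.savez('pics/'+f+'.npz',im=im,d=d,**{k:np.array(v) for k,v in p.items()})
    return im,d,p
def load(f):
    z=np.load('pics/'+f+'.npz'); return z['im'],z['d'],{k:z[k] for k in z.files}
def rays(p,uv):
    K=np.array([[p['fx'],0,p['cx']],[0,p['fy'],p['cy']],[0,0,1.]])
    u=cv2.undistortPoints(np.float64(uv).reshape(-1,1,2),K,np.float64(p['D'])).reshape(-1,2)
    return np.c_[u[:,0],-u[:,1],-np.ones(len(u))]@np.array(p['orientation']).T
def onz(p,uv,z):
    r=rays(p,uv); o=np.array(p['xyz']); return o+r*((z-o[2])/r[:,2])[:,None]
def dep(p,d,uv):
    uv=np.array(uv); dd=d[uv[:,1].astype(int),uv[:,0].astype(int)]
    return np.array(p['xyz'])+rays(p,uv)*dd[:,None]
E
python3 - <<'E'
from h import *
for n in('scene','top'):
    p=snap(n,n+'0')[2]; print(n,p)
print(read_state())
E
```

```text
scene {'fx': 439.7586385078545, 'fy': 439.7586385078545, 'cx': 326.1282523998146, 'cy': 196.23241000617224, 'D': array([-0.03872453,  0.        ,  0.        ,  0.        ,  0.        ]), 'xyz': array([-0.15316108,  0.46738802,  1.11825446]), 'orientation': array([[-0.63645764,  0.58358389, -0.50433275],
       [-0.7711845 , -0.49334497,  0.40234962],
       [-0.01400527,  0.64501208,  0.76404402]])}
top {'fx': 424.7046578163573, 'fy': 424.7046578163573, 'cx': 323.9791407217356, 'cy': 202.3620128767077, 'D': array([-0.02748851,  0.        ,  0.        ,  0.        ,  0.        ]), 'xyz': array([ 0.38134411, -0.07104194,  1.50924876]), 'orientation': array([[-0.00862403,  0.99214487, -0.12479661],
       [-0.9999001 , -0.0099538 , -0.01003587],
       [-0.01119923,  0.12469759,  0.99213159]])}
{'time_s': 0.1, 'joint_positions': array([-8.62013611e+01,  3.02728625e+01,  8.21467920e+01, -9.27606909e-05,
        6.76896204e+01, -1.02274073e+01]), 'qvel': array([ 0.01112217, -0.2129101 , -0.21850473,  0.08756611, -0.01632641,
        0.00058819]), 'tau': array([ 4.95250151e-04, -4.40985703e+01, -1.77150840e+01,  6.34731981e-02,
        5.34255698e-02, -3.97497331e-05]), 'position': array([ 0.15145921, -0.6056878 ,  0.20859035]), 'tcp_rot': array([[ 9.70185523e-01,  2.42363437e-01, -1.27847164e-04],
       [ 2.42363236e-01, -9.70183715e-01,  1.90291517e-03],
       [ 3.37161823e-04, -1.87716620e-03, -9.99998181e-01]]), 'force': array([0.24138095, 0.39699673, 0.11685131]), 'moment': array([-0.04334935, -0.02940121, -0.01965072]), 'grasp_force': 0.0, 'opening': 1.0005604481150612}
```

View pics/scene0.png

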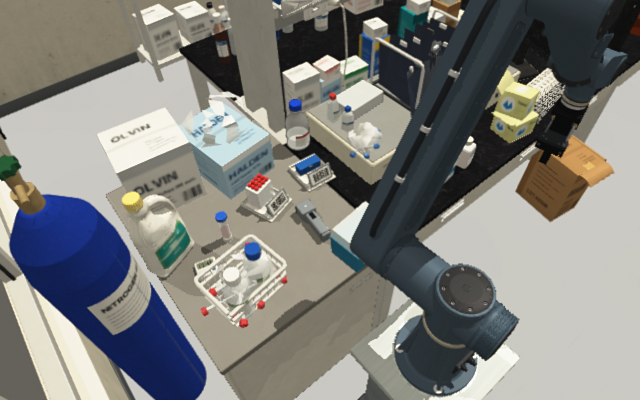

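View pics/top0.png

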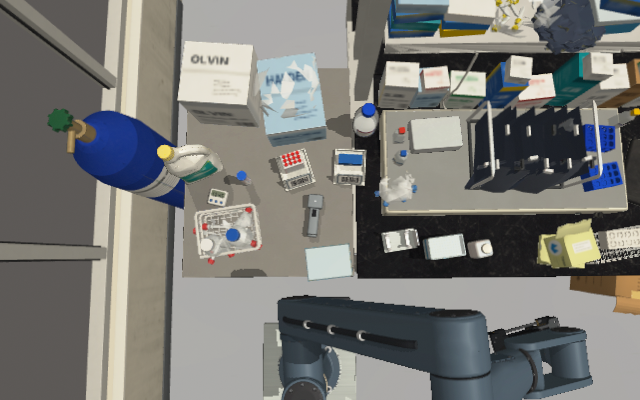

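The top view shows the tube tray (red caps) at (295,168), the slides tray at (349,165), and the reader at (314,215). The tip box is at (329,262), the tube at (242,180), and a white object at (400,240) is probably the cradle. I'll enlarge the relevant areas.

```bash
python3 - <<'E'
from h import *
im,d,p=load('top0')
a=cv2.resize(im[140:290,270:430],None,fx=5,fy=4*1.0)[:, :, ::-1]
a=cv2.resize(im[145:265,280:430],None,fx=5,fy=5)[:,:,::-1]
cv2.imwrite('pics/c1.png',a)
for n,uv in dict(reader=(314,215),rhead=(314,200),rtail=(313,232),cr=(400,240),tip=(329,262),tube=(242,176),tubes=(291,157)).items():
    print(n,dep(p,d,[uv])[0].round(3))
E
```

```text
reader [ 0.523 -0.021  0.035]
rhead [ 0.574 -0.022  0.043]
rtail [ 0.463 -0.017  0.04 ]
cr [ 0.434 -0.323  0.004]
tip [ 0.361 -0.072  0.118]
tube [0.648 0.216 0.116]
tubes [0.72  0.056 0.079]
```

View pics/c1.png

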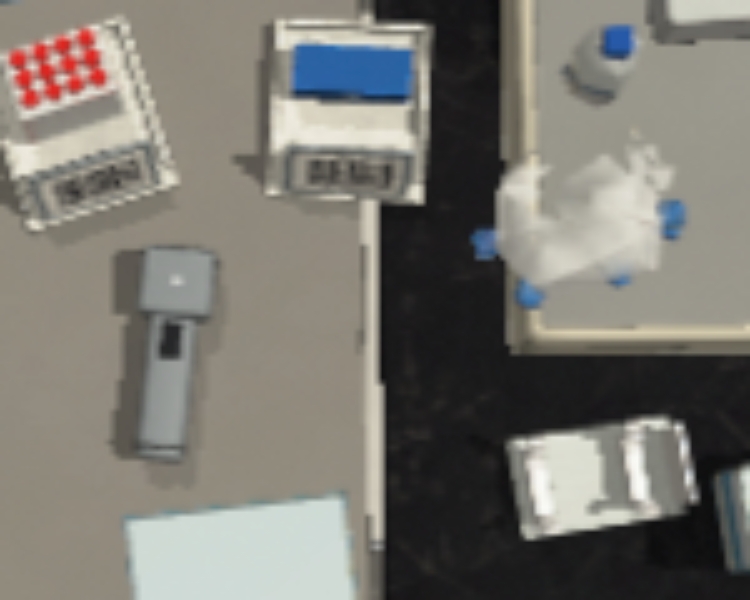

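The crop shows the reader with its head away from the robot. The cradle's back stop is on the right (world -y) side, so its open end points to +y. Next I'll cast these points onto planes.

```bash
cat >> h.py <<'E'
from scipy.spatial.transform import Rotation as Ro
def axes(x,up):
    x=np.array(x,float);x/=np.linalg.norm(x);y=np.cross(up,x);y/=np.linalg.norm(y);return np.c_[x,y,np.cross(x,y)]
def go(pos,R,s=None):  # print move in tool axes
    s=s or read_state(); T=np.array(s['tcp_rot']); v=T.T@(np.array(pos)-s['position'])*1000
    r=Ro.from_matrix(T.T@R).as_rotvec(degrees=True)/6
    print('mm',v.round(1),'rot',r.round(2),'t',s['time_s']); return v,r
def down(yaw):
    c,s=np.cos(np.radians(yaw)),np.sin(np.radians(yaw)); return np.array([[c,s,0],[s,-c,0],[0,0,-1.]])
E
python3 - <<'E'
from h import *
im,d,p=load('top0')
f=lambda L:[(280+(a+.5)/5-.5,145+(b+.5)/5-.5) for a,b in L]
h=onz(p,f([(143,247),(217,247),(140,310),(212,318)]),.038);t=onz(p,f([(141,455),(183,460)]),.034)
print(h.round(3),t.round(3))
for n,L in dict(tubes=[(30,182),(150,147),(160,185),(40,222)],slides=[(288,147),(412,150),(410,195),(285,192)]).items():
    L=f(L);q=np.r_[onz(p,L[:2],.058),onz(p,L[2:],.014)];print(n,q.round(3),q.mean(0).round(3)); e=q[1]-q[0]+q[2]-q[3]; print('yaw',np.degrees(np.arctan2(e[1],e[0]))+90, np.linalg.norm(e)/2)
print('cradle',onz(p,f([(510,440),(522,540),(630,420),(640,525),(690,500),(680,415)]),.05).round(3))
hf=h[:2].mean(0);tt=t.mean(0);print(np.linalg.norm(hf-tt),np.degrees(np.arctan2(*(hf-tt)[1::-1])))
go([.49,-.02,.28],down(0))
E
```

```text
[[ 0.596 -0.001  0.038]
 [ 0.596 -0.053  0.038]
 [ 0.552  0.001  0.038]
 [ 0.546 -0.049  0.038]] [[ 0.451  0.001  0.034]
 [ 0.448 -0.028  0.034]]
tubes [[ 0.64   0.076  0.058]
 [ 0.664 -0.007  0.058]
 [ 0.645 -0.012  0.014]
 [ 0.619  0.073  0.014]] [0.642 0.033 0.036]
yaw 16.34552410676463 0.08817414903576963
slides [[ 0.663 -0.103  0.058]
 [ 0.66  -0.189  0.058]
 [ 0.636 -0.191  0.014]
 [ 0.639 -0.102  0.014]] [ 0.649 -0.146  0.036]
yaw -2.0024193403829003 0.08761091006536163
cradle [[ 0.458 -0.253  0.05 ]
 [ 0.39  -0.259  0.05 ]
 [ 0.471 -0.336  0.05 ]
 [ 0.4   -0.34   0.05 ]
 [ 0.416 -0.375  0.05 ]
 [ 0.474 -0.37   0.05 ]]
0.14748534780850592 -5.261948590394926
mm [ 470.4 -486.3  -70.3] rot [-0.02 -0.    2.34] t 0.1
```

>>> apply_moves(rows=[{"x": 40,"y": -42,"z": -40,"rz": 0.4},{"x": 80,"y": -83,"z": -70,"rz": 0.8},{"x": 120,"y": -124,"z": -70,"rz": 1.2},{"x": 160,"y": -165,"z": -70,"rz": 1.6},{"x": 200,"y": -207,"z": -70,"rz": 2},{"x": 240,"y": -248,"z": -70,"rz": 2.4},{"x": 280,"y": -290,"z": -70,"rz": 2.8},{"x": 320,"y": -331,"z": -70,"rz": 3.2},{"x": 360,"y": -372,"z": -70,"rz": 3.2},{"x": 400,"y": -414,"z": -70,"rz": 3.2}])

```text
validation failed for argument at $.ro...
```

```bash
python3 - <<'E'
from h import *
go([.4975,-.018,.26],down(-5))
p=camera_params('wrist');print(p, read_state()['joint_positions'])
s=read_state();print(s['tcp_rot'].T@(p['xyz']-s['position']), (s['tcp_rot'].T@p['orientation']).round(3))
E
```

```text
mm [ 478.2 -486.4  -50.3] rot [-0.02 -0.    3.17] t 0.1
{'fx': 312.43668170474353, 'fy': 312.43668170474353, 'cx': 316.8885498406604, 'cy': 196.51411612259653, 'D': array([-0.00742144,  0.        ,  0.        ,  0.        ,  0.        ]), 'xyz': array([ 0.2311509 , -0.58778757,  0.38279302]), 'orientation': array([[ 0.24075761,  0.92797787,  0.28441669],
       [-0.97058469,  0.23051145,  0.06949706],
       [-0.00106957, -0.29278243,  0.95617849]])} [-8.62013611e+01  3.02728625e+01  8.21467920e+01 -9.27606909e-05
  6.76896204e+01 -1.02274073e+01]
[ 0.08171281  0.00162083 -0.17417847] [[-0.002  0.956  0.293]
 [ 1.     0.002 -0.   ]
 [-0.001  0.293 -0.956]]
```

>>> apply_moves(rows=[{"x": 40,"y": -42,"z": -40,"rx": 0,"ry": 0,"rz": 0.4,"claw": 0},{"x": 80,"y": -83,"z": -70,"rx": 0,"ry": 0,"rz": 0.8,"claw": 0},{"x": 120,"y": -124,"z": -70,"rx": 0,"ry": 0,"rz": 1.2,"claw": 0},{"x": 160,"y": -165,"z": -70,"rx": 0,"ry": 0,"rz": 1.6,"claw": 0},{"x": 200,"y": -207,"z": -70,"rx": 0,"ry": 0,"rz": 2,"claw": 0},{"x": 240,"y": -248,"z": -70,"rx": 0,"ry": 0,"rz": 2.4,"claw": 0},{"x": 280,"y": -290,"z": -70,"rx": 0,"ry": 0,"rz": 2.8,"claw": 0},{"x": 320,"y": -331,"z": -70,"rx": 0,"ry": 0,"rz": 3.2,"claw": 0},{"x": 360,"y": -372,"z": -70,"rx": 0,"ry": 0,"rz": 3.2,"claw": 0},{"x": 400,"y": -414,"z": -70,"rx": 0,"ry": 0,"rz": 3.2,"claw": 0}])

```text
time_s: 1.35
position: [0.4398, -0.106, 0.2794]
tcp_rot: [[0.996, -0.09, 0.0], [-0.09, -0.996, -0.0], [0.0, 0.0, -1.0]]
force: [0.5, -0.2, -0.3]
opening: 1.002
grasp_force: 0.0
```

```bash
python3 - <<'E'
from h import *
go([.4975,-.018,.26],down(-5))
E
```

```text
mm [ 49.5 -92.9  19.3] rot [ 0.   -0.   -0.03] t 1.35
```

>>> apply_moves(rows=[{"x": 25,"y": -47,"z": 10,"rx": 0,"ry": 0,"rz": 0,"claw": 0},{"x": 50,"y": -93,"z": 20,"rx": 0,"ry": 0,"rz": 0,"claw": 0},{"x": 50,"y": -93,"z": 20,"rx": 0,"ry": 0,"rz": 0,"claw": 0},{"x": 50,"y": -93,"z": 20,"rx": 0,"ry": 0,"rz": 0,"claw": 0}])

```text
time_s: 1.85
position: [0.4968, -0.0197, 0.2591]
tcp_rot: [[0.996, -0.089, -0.001], [-0.089, -0.996, -0.0], [-0.001, 0.0, -1.0]]
force: [0.9, -1.6, 0.2]
opening: 1.002
grasp_force: 0.0
```

```bash
python3 - <<'E'
from h import *
print(read_state()['position'])
snap('wrist','w1')
E
```

```text
[ 0.49679764 -0.01968671  0.2590821 ]
```

View pics/w1.png

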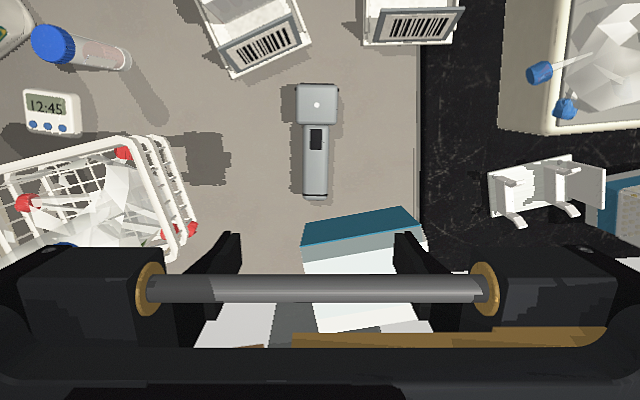

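The wrist view shows the reader from about (297,84) to (328,199), the tube label near (262,45), and the slides label near (418,25). The cradle is near (545,185) with its back stop on the right. I'll enlarge these to read off corners.

```bash
python3 - <<'E'
from h import *
im,d,p=load('w1')
a=np.zeros((600,800,3),np.uint8)
def put(y,x,h,w,r,c): a[r:r+4*h,c:c+4*w]=cv2.resize(im[y:y+h,x:x+w],None,fx=4,fy=4,interpolation=cv2.INTER_CUBIC)
put(0,215,85,105,0,0); put(75,285,130,60,0,430); put(150,480,64,95,341,0)
# extra : right part of cradle
put(150,575,34,32,520,680)
cv2.imwrite('pics/c2.png',a[:,:,::-1])
E
```

```text
Traceback (most recent call last):
ValueError: could not broadcast input array from shape (136,128,3) into shape (80,120,3)
```

```bash
python3 - <<'E'
from h import *
im,d,p=load('w1')
a=np.zeros((600,800,3),np.uint8)
def put(y,x,h,w,r,c): a[r:r+4*h,c:c+4*w]=cv2.resize(im[y:y+h,x:x+w],None,fx=4,fy=4,interpolation=cv2.INTER_CUBIC)
put(0,215,85,105,0,0); put(75,285,130,60,0,520); put(150,482,64,128,342,0)
cv2.imwrite('pics/c2.png',a[:,:,::-1])
E
```

```text
(no output)
```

View pics/c2.png

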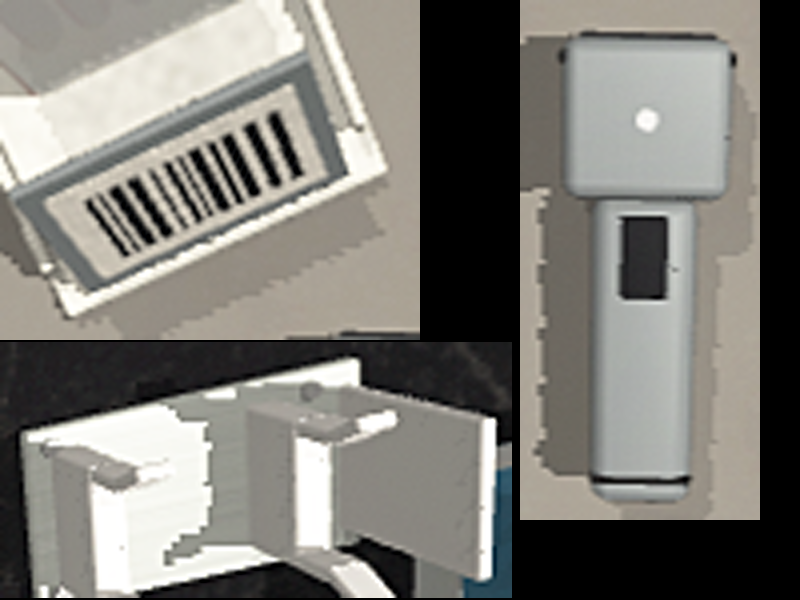

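```bash
python3 - <<'E'
from h import *
im,d,p=load('w1')
f=lambda L,x,y,cx,cy:[(x+(a-cx+.5)/4-.5,y+(b-cy+.5)/4-.5) for a,b in L]
L=f([(45,200),(295,85),(325,180),(103,280)],215,0,0,0)
q=np.r_[onz(p,L[:2],.055),onz(p,L[2:],.017)];print(q.round(4),q.mean(0))
e=q[1]-q[0]+q[2]-q[3];print('yaw',np.degrees(np.arctan2(e[1],e[0]))+90,np.linalg.norm(e)/2,np.linalg.norm(q[0]-q[3]),np.linalg.norm(q[1]-q[2]))
h=onz(p,f([(567,40),(733,40),(567,195),(730,195)],285,75,520,0),.038);t=onz(p,f([(592,480),(690,480)],285,75,520,0),.03)
print(h.round(4),t.round(4)); a=h[:2].mean(0);b=t.mean(0);u=(a-b)[:2];print(np.linalg.norm(u),np.degrees(np.arctan2(u[1],u[0])))
u/=np.linalg.norm(u);o=a[:2]-u*.075;g=o-u*.025;print('origin',o,'grip',g)
go([*g,.031],down(np.degrees(np.arctan2(u[1],u[0]))))
c=onz(p,f([(22,432),(358,360)],482,150,0,342),.006);print('cr',c.round(4),np.linalg.norm(c[1]-c[0]))
E
```

```text
[[ 0.6417  0.0668  0.055 ]
 [ 0.6636 -0.0055  0.055 ]
 [ 0.6457 -0.0092  0.017 ]
 [ 0.6239  0.0624  0.017 ]] [0.64371692 0.02863347 0.036     ]
yaw 16.910978536818533 0.0752443925700294 0.04220060288692375 0.04220011349044402
[[ 0.599  -0.006   0.038 ]
 [ 0.5945 -0.0553  0.038 ]
 [ 0.5541 -0.001   0.038 ]
 [ 0.5495 -0.0511  0.038 ]] [[ 0.4596  0.0015  0.03  ]
 [ 0.4566 -0.0314  0.03  ]]
0.1394964270695444 -6.44937822571441
origin [ 0.52218007 -0.02221802] grip [ 0.49733828 -0.01940989]
mm [  0.6  -1.  228.3] rot [0.   0.01 0.21] t 1.9
cr [[ 0.4616 -0.2576  0.006 ]
 [ 0.4767 -0.3721  0.006 ]] 0.11554108173319183
```

>>> apply_moves(rows=[{"x": 0.5,"y": -1,"z": 50,"rx": 0,"ry": 0,"rz": 0.2,"claw": 0},{"x": 0.5,"y": -1,"z": 100,"rx": 0,"ry": 0,"rz": 0.2,"claw": 0},{"x": 0.5,"y": -1,"z": 150,"rx": 0,"ry": 0,"rz": 0.2,"claw": 0},{"x": 0.5,"y": -1,"z": 190,"rx": 0,"ry": 0,"rz": 0.2,"claw": 0},{"x": 0.5,"y": -1,"z": 215,"rx": 0,"ry": 0,"rz": 0.2,"claw": 0},{"x": 0.5,"y": -1,"z": 228,"rx": 0,"ry": 0,"rz": 0.2,"claw": 0},{"x": 0.5,"y": -1,"z": 228,"rx": 0,"ry": 0,"rz": 0.2,"claw": 0},{"x": 0.5,"y": -1,"z": 228,"rx": 0,"ry": 0,"rz": 0.2,"claw": 255},{"x": 0.5,"y": -1,"z": 228,"rx": 0,"ry": 0,"rz": 0.2,"claw": 255},{"x": 0.5,"y": -1,"z": 228,"rx": 0,"ry": 0,"rz": 0.2,"claw": 255}])

```text
time_s: 3.15
position: [0.4985, -0.0187, 0.0322]
tcp_rot: [[0.994, -0.111, 0.002], [-0.111, -0.994, -0.0], [0.002, 0.0, -1.0]]
force: [0.5, -0.5, -0.5]
opening: 0.745
grasp_force: 0.0
```

>>> apply_moves(rows=[{"x": 0,"y": 0,"z": 0,"rx": 0,"ry": 0,"rz": 0,"claw": 255},{"x": 0,"y": 0,"z": 0,"rx": 0,"ry": 0,"rz": 0,"claw": 255},{"x": 0,"y": 0,"z": 0,"rx": 0,"ry": 0,"rz": 0,"claw": 255}])

```text
time_s: 3.52
position: [0.498, -0.0186, 0.0314]
tcp_rot: [[0.994, -0.111, -0.0], [-0.111, -0.994, 0.0], [-0.0, -0.0, -1.0]]
force: [0.7, 0.4, -0.0]
opening: 0.403
grasp_force: 0.0
```

>>> apply_moves(rows=[{"x": 0,"y": 0,"z": 0,"rx": 0,"ry": 0,"rz": 0,"claw": 255},{"x": 0,"y": 0,"z": 0,"rx": 0,"ry": 0,"rz": 0,"claw": 255},{"x": 0,"y": 0,"z": 0,"rx": 0,"ry": 0,"rz": 0,"claw": 255},{"x": 0,"y": 0,"z": -10,"rx": 0,"ry": 0,"rz": 0,"claw": 255},{"x": 0,"y": 0,"z": -40,"rx": 0,"ry": 0,"rz": 0,"claw": 255},{"x": 0,"y": 0,"z": -80,"rx": 0,"ry": 0,"rz": 0,"claw": 255},{"x": 0,"y": 0,"z": -110,"rx": 0,"ry": 0,"rz": 0,"claw": 255},{"x": 0,"y": 0,"z": -120,"rx": 0,"ry": 0,"rz": 0,"claw": 255},{"x": 0,"y": 0,"z": -120,"rx": 0,"ry": 0,"rz": 0,"claw": 255}])

```text
time_s: 4.65
position: [0.4981, -0.0187, 0.1519]
tcp_rot: [[0.994, -0.111, 0.001], [-0.111, -0.994, -0.0], [0.001, 0.0, -1.0]]
force: [-0.1, 0.1, -0.3]
opening: 0.006
grasp_force: 0.0
```

```bash
python3 - <<'E'
from h import *
snap('wrist','w2')
print(read_state()['opening'],read_state()['grasp_force'],read_state()['position'])
y,t=np.radians(16.9),np.radians(25)
x=np.array([np.cos(y)*np.cos(t),np.sin(y)*np.cos(t),-np.sin(t)])
A=axes(x,[0,0,1]); R=np.c_[A[:,0],-A[:,1],-A[:,2]]
lab=np.array([.6437,.0288,.036]); w=lab-.1*x
# tcp in reader frame: origin x -24, z +31 -> rel. window: (-99,0,+12)
tcp=w+A@np.array([-.0990,0,.012]); print('tcp',tcp)
go(tcp,R)
E
```

```text
0.004009979446811352 0.0 [ 0.49747059 -0.0185542   0.1510509 ]
tcp [ 0.47598605 -0.02215539  0.13097673]
mm [-20.9   6.   20.1] rot [-0.85 -4.1  -3.82] t 4.7
```

View pics/w2.png

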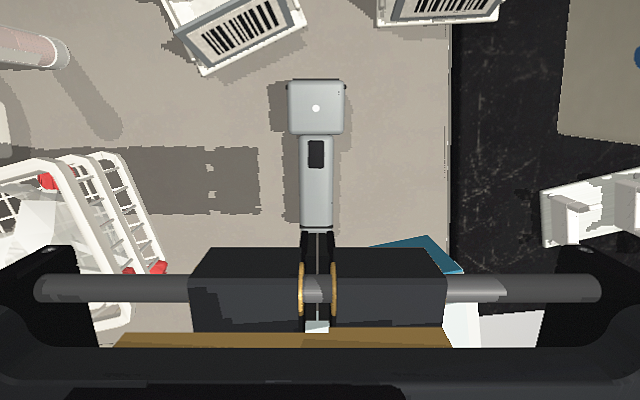

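The gripper closed on nothing and the reader is still on the worktop, head at (317,105) and tail at (317,228). I'll re-measure its position and check where the fingertips project in the image.

```bash
python3 - <<'E'
from h import *
im,d,p=load('w2'); s=read_state()
a=onz(p,[(291,82),(343,82)],.038);b=onz(p,[(301,226),(334,226)],.030);print(a.round(4),b.round(4));u=(a.mean(0)-b.mean(0))[:2];print(np.linalg.norm(u),np.degrees(np.arctan2(u[1],u[0])))
K=np.array([[p['fx'],0,p['cx']],[0,p['fy'],p['cy']],[0,0,1.]])
def proj(X):
    c=p['orientation'].T@(X-p['xyz']); return cv2.projectPoints(np.array([[c[0],-c[1],-c[2]]]),np.zeros(3),np.zeros(3),K,p['D'])[0].ravel()
for z in(0,.006,.025): print(z,proj(s['position']+s['tcp_rot']@[0,0,z]))
for uv in [(318,105),(318,190),(400,150),(305,240),(318,300)]: print(uv,dep(p,d,[uv])[0].round(3))
i0,d0,p0=load('w1')
for uv in [(318,105),(315,180),(400,150)]: print(uv,dep(p0,d0,[uv])[0].round(3))
E
```

```text
[[ 0.598  -0.0087  0.038 ]
 [ 0.5929 -0.0536  0.038 ]] [[ 0.4603  0.0006  0.03  ]
 [ 0.4565 -0.0329  0.03  ]]
0.13784822156922494 -6.245008267334492
0 [314.84577823 242.14658889]
0.006 [314.89315031 238.059432  ]
0.025 [315.02655596 226.55127572]
(318, 105) [ 0.576 -0.03   0.037]
(318, 190) [ 0.497 -0.021  0.033]
(400, 150) [ 0.521 -0.11  -0.001]
(305, 240) [ 0.511 -0.015  0.176]
(318, 300) [ 0.527 -0.023  0.252]
(318, 105) [ 0.573 -0.03   0.037]
(315, 180) [ 0.479 -0.017  0.033]
(400, 150) [ 0.503 -0.138  0.   ]
```

```bash
python3 - <<'E'
from h import *
for f,box in (('w1',(215,250,225,275)),('w1',(390,425,225,275)),('w2',(295,340,225,262))):
    im,d,p=load(f); uv=np.array([(u,v) for u in range(box[0],box[1],2) for v in range(box[2],box[3],2)])
    X=dep(p,d,uv); g=im[uv[:,1],uv[:,0]].max(1)<70; c=g&(X[:,2]>.06)
    P={'w1':np.array([.4968,-.0197,.2591]),'w2':np.array([.4975,-.0186,.151])}[f]
    T=down(-5 if f=='w1' else -6.4); Y=(X[c]-P)@T*1000
    o=np.argsort(-Y[:,2]); print(f,Y[o[:6]].round(0).tolist(), uv[c][o[:3]].tolist())
im,d,p=load('w2'); print(im[225:262:4,318].tolist(), d[225:262:4,318].round(3))
E
```

```text
w1 [[11.0, -44.0, -11.0], [11.0, -45.0, -12.0], [11.0, -43.0, -12.0], [13.0, -50.0, -12.0], [13.0, -48.0, -12.0], [-7.0, -43.0, -12.0]] [[237, 233], [235, 233], [239, 233]]
w1 [[11.0, 48.0, -12.0], [11.0, 49.0, -12.0], [12.0, 51.0, -12.0], [11.0, 46.0, -13.0], [11.0, 47.0, -13.0], [12.0, 52.0, -13.0]] [[400, 233], [402, 233], [406, 231]]
w2 [[11.0, 0.0, -12.0], [12.0, -3.0, -13.0], [12.0, 4.0, -13.0], [12.0, 5.0, -13.0], [12.0, -1.0, -13.0], [13.0, -4.0, -13.0]] [[315, 233], [309, 233], [321, 233]]
[[190, 197, 190], [192, 196, 193], [76, 74, 69], [66, 63, 60], [75, 72, 67], [73, 70, 66], [73, 70, 66], [73, 69, 66], [72, 67, 64], [71, 67, 64]] [0.316 0.316 0.175 0.17  0.166 0.162 0.156 0.153 0.151 0.152]
```

The depth data show the real fingertips about 11 mm *behind* the reported TCP, not 25 mm ahead of it. So they closed at z ≈ 42 mm, above the 34 mm handle. I'll go by that observation: open, go down about 36 mm further while watching the force, then close.

>>> apply_moves(rows=[{"x": 0,"y": 0.5,"z": 0,"rx": 0,"ry": 0,"rz": 0,"claw": 50},{"x": 0,"y": 0.5,"z": 0,"rx": 0,"ry": 0,"rz": 0,"claw": 50},{"x": 0,"y": 0.5,"z": 0,"rx": 0,"ry": 0,"rz": 0,"claw": 50},{"x": 0,"y": 0.5,"z": 0,"rx": 0,"ry": 0,"rz": 0,"claw": 50},{"x": 0,"y": 0.5,"z": 10,"rx": 0,"ry": 0,"rz": 0,"claw": 50},{"x": 0,"y": 0.5,"z": 30,"rx": 0,"ry": 0,"rz": 0,"claw": 50},{"x": 0,"y": 0.5,"z": 60,"rx": 0,"ry": 0,"rz": 0,"claw": 50},{"x": 0,"y": 0.5,"z": 90,"rx": 0,"ry": 0,"rz": 0,"claw": 50},{"x": 0,"y": 0.5,"z": 105,"rx": 0,"ry": 0,"rz": 0,"claw": 50},{"x": 0,"y": 0.5,"z": 110,"rx": 0,"ry": 0,"rz": 0,"claw": 50}])

```text
time_s: 5.95
position: [0.4975, -0.0191, 0.0405]
tcp_rot: [[0.994, -0.111, -0.002], [-0.111, -0.994, 0.0], [-0.002, -0.0, -1.0]]
force: [0.1, -0.3, -0.4]
opening: 0.807
grasp_force: 0.0
```

>>> apply_moves(rows=[{"x": 0,"y": 0,"z": 10,"rx": 0,"ry": 0,"rz": 0,"claw": 50},{"x": 0,"y": 0,"z": 20,"rx": 0,"ry": 0,"rz": 0,"claw": 50},{"x": 0,"y": 0,"z": 30,"rx": 0,"ry": 0,"rz": 0,"claw": 50},{"x": 0,"y": 0,"z": 36,"rx": 0,"ry": 0,"rz": 0,"claw": 50},{"x": 0,"y": 0,"z": 36,"rx": 0,"ry": 0,"rz": 0,"claw": 50}])

```text
time_s: 6.58
position: [0.4976, -0.0191, 0.005]
tcp_rot: [[0.994, -0.111, -0.001], [-0.111, -0.994, 0.0], [-0.001, -0.0, -1.0]]
force: [-0.1, -0.7, 0.2]
opening: 0.805
grasp_force: 0.0
```

>>> apply_moves(rows=[{"x": 0,"y": 0,"z": 4,"rx": 0,"ry": 0,"rz": 0,"claw": 50},{"x": 0,"y": 0,"z": 8,"rx": 0,"ry": 0,"rz": 0,"claw": 50},{"x": 0,"y": 0,"z": 8,"rx": 0,"ry": 0,"rz": 0,"claw": 255},{"x": 0,"y": 0,"z": 8,"rx": 0,"ry": 0,"rz": 0,"claw": 255},{"x": 0,"y": 0,"z": 8,"rx": 0,"ry": 0,"rz": 0,"claw": 255},{"x": 0,"y": 0,"z": 8,"rx": 0,"ry": 0,"rz": 0,"claw": 255},{"x": 0,"y": 0,"z": 8,"rx": 0,"ry": 0,"rz": 0,"claw": 255},{"x": 0,"y": 0,"z": 8,"rx": 0,"ry": 0,"rz": 0,"claw": 255},{"x": 0,"y": 0,"z": 8,"rx": 0,"ry": 0,"rz": 0,"claw": 255}])

```text
time_s: 7.7
position: [0.498, -0.0191, -0.0025]
tcp_rot: [[0.994, -0.111, 0.0], [-0.111, -0.994, 0.0], [0.0, -0.0, -1.0]]
force: [0.1, 0.4, 1.5]
opening: 0.386
grasp_force: 30.0
```

```bash
cat >> h.py <<'E'
def scan_target(off=(-.0995,0,-.0215),lab=(.6437,.0288,.036),yaw=16.9):
    y,t=np.radians(yaw),np.radians(25)
    x=np.array([np.cos(y)*np.cos(t),np.sin(y)*np.cos(t),-np.sin(t)])
    A=axes(x,[0,0,1]); R=np.c_[A[:,0],-A[:,1],-A[:,2]]
    return np.array(lab)-.1*x+A@np.array(off),R,A
E
python3 - <<'E'
from h import *
t,R,A=scan_target();print(t);go(t,R)
E
```

```text
[ 0.46200618 -0.0264028   0.10082673]
mm [ -34.9   11.2 -103.3] rot [-0.85 -4.11 -3.82] t 7.7
```

>>> apply_moves(rows=[{"x": 0,"y": 0,"z": -15,"rx": 0,"ry": 0,"rz": 0,"claw": 255},{"x": 0,"y": 0,"z": -50,"rx": 0,"ry": 0,"rz": 0,"claw": 255},{"x": -5,"y": 2,"z": -80,"rx": -0.1,"ry": -0.5,"rz": -0.5,"claw": 255},{"x": -12,"y": 4,"z": -103,"rx": -0.3,"ry": -1.5,"rz": -1.4,"claw": 255},{"x": -20,"y": 6,"z": -103,"rx": -0.5,"ry": -2.4,"rz": -2.2,"claw": 255},{"x": -28,"y": 9,"z": -103,"rx": -0.7,"ry": -3.3,"rz": -3.1,"claw": 255},{"x": -35,"y": 11,"z": -103,"rx": -0.85,"ry": -4.1,"rz": -3.8,"claw": 255},{"x": -35,"y": 11,"z": -103,"rx": -0.85,"ry": -4.1,"rz": -3.8,"claw": 255},{"x": -35,"y": 11,"z": -103,"rx": -0.85,"ry": -4.1,"rz": -3.8,"claw": 255},{"x": -35,"y": 11,"z": -103,"rx": -0.85,"ry": -4.1,"rz": -3.8,"claw": 255}])

```text
time_s: 8.95
position: [0.4617, -0.0264, 0.1009]
tcp_rot: [[0.869, 0.288, -0.403], [0.261, -0.958, -0.122], [-0.421, 0.001, -0.907]]
force: [0.5, 0.5, -1.9]
opening: 0.388
grasp_force: 30.0
```

```bash
python3 - <<'E'
from h import *
im,d,p=snap('wrist','w3'); s=read_state(); print(s['position'],s['opening'],s['grasp_force'])
t,R,A=scan_target();go(t,R)
a=np.zeros((400,640,3),np.uint8); cv2.imwrite('pics/c3.png',cv2.resize(im[0:250,160:480],None,fx=2.4,fy=2.4,interpolation=cv2.INTER_CUBIC)[:,:,::-1])
E
```

```text
[ 0.46176828 -0.0264238   0.1008964 ] 0.3836577504832391 29.974384428933263
mm [ 0.2  0.  -0. ] rot [ 0.   -0.02 -0.03] t 9.0
```

View pics/c3.png

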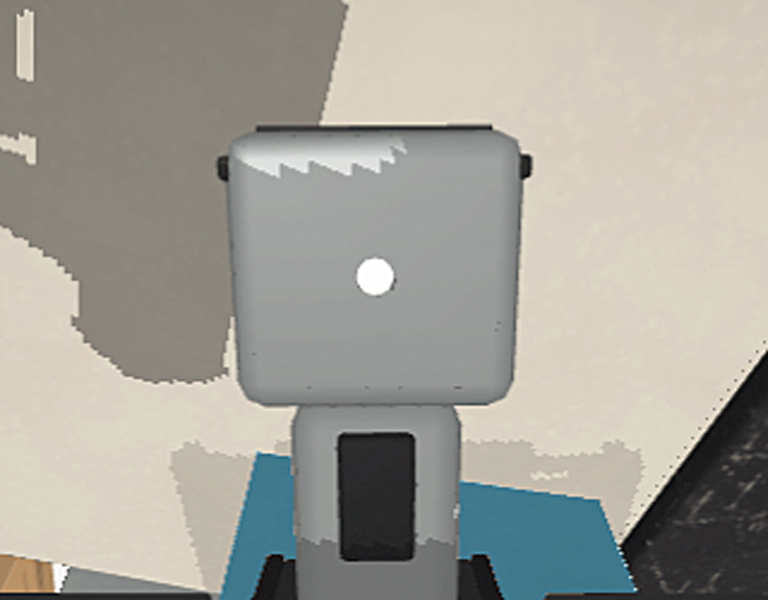

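The reader is held firmly. Its head spans about (232..520, 135..402) in the crop, which is pixels (257..377, 56..167). I'll fit the head's top plane to get the actual window pose relative to the label.

```bash
cat >> h.py <<'E'
def reader_pose(f,corners,box):
    im,d,p=load(f)
    uv=np.array([(u,v) for u in range(box[0],box[1],2) for v in range(box[2],box[3],2)]);X=dep(p,d,uv)
    c=X.mean(0);n=np.linalg.svd(X-c)[2][2];n*=np.sign(n[2]);print('plane rms',((X-c)@n).std())
    r=rays(p,corners);Q=p['xyz']+r*(((c-p['xyz'])@n)/(r@n))[:,None]
    x=(Q[0]+Q[1]-Q[2]-Q[3])/2;L=np.linalg.norm(x);W=np.linalg.norm(Q[0]-Q[1]+Q[2]-Q[3])/2;print('L,W',L,W)
    A=axes(x,n);w=Q.mean(0)+A@[.0245,0,-.019];return w,A
E
python3 - <<'E'
from h import *
g=lambda u,v:(160+(u+.5)/2.4-.5,(v+.5)/2.4-.5)
w,A=reader_pose('w3',[g(231,133),g(521,133),g(240,403),g(514,403)],(270,362,78,158))
s=read_state();T=s['tcp_rot'];TA=np.c_[T[:,0],-T[:,1],-T[:,2]]
t,R,LA=scan_target();lab=np.array([.6437,.0288,.036])
print('label in window',A.T@(lab-w),'angles',np.degrees(np.arccos(A[:,0]@LA[:,0])),np.degrees(np.arccos(A[:,1]@LA[:,1])))
print('with tool axes',LA.T@(lab-w),'tcp in window frame',TA.T@(s['position']-w))
print('reader vs tool rotvec',Ro.from_matrix(TA.T@A).as_rotvec(degrees=True))
E
```

```text
plane rms 0.006307469037271044
L,W 0.04545613416272211 0.04894070986925375
label in window [ 0.09790619  0.00189716 -0.00527503] angles 2.5556788484667723 0.11806263317624771
with tool axes [ 0.09804652  0.00176082 -0.0009089 ] tcp in window frame [-0.10173741  0.00151738 -0.0222722 ]
reader vs tool rotvec [-0.08532948 -2.45758546  0.08805079]
```

>>> apply_moves(rows=[{"x": 0,"y": -1,"z": 2,"rx": 0,"ry": 0,"rz": 0,"claw": 255},{"x": 0,"y": -1,"z": 2,"rx": 0,"ry": 0,"rz": 0,"claw": 255},{"x": 0,"y": -1,"z": 2,"rx": 0,"ry": 0,"rz": 0,"claw": 255},{"x": 0,"y": -1,"z": 2,"rx": 0,"ry": 0,"rz": 0,"claw": 255},{"x": 0,"y": -1,"z": 2,"rx": 0,"ry": 0,"rz": 0,"claw": 255},{"x": 0,"y": -1,"z": 2,"rx": 0,"ry": 0,"rz": 0,"claw": 255},{"x": 0,"y": -1,"z": 2,"rx": 0,"ry": 0,"rz": 0,"claw": 255},{"x": 0,"y": -1,"z": 2,"rx": 0,"ry": 0,"rz": 0,"claw": 255},{"x": 0,"y": -1,"z": 2,"rx": 0,"ry": 0,"rz": 0,"claw": 255},{"x": 0,"y": -1,"z": 2,"rx": 0,"ry": 0,"rz": 0,"claw": 255}])

```text
time_s: 10.25
position: [0.4609, -0.0255, 0.0986]
tcp_rot: [[0.868, 0.289, -0.404], [0.262, -0.957, -0.123], [-0.422, 0.001, -0.907]]
force: [-0.2, -0.1, -0.9]
opening: 0.39
grasp_force: 30.0
```

>>> apply_moves(rows=[{"x": 0,"y": 0,"z": 0,"rx": 0,"ry": 0,"rz": 0,"claw": 255},{"x": 0,"y": 0,"z": 0,"rx": 0,"ry": 0,"rz": 0,"claw": 255},{"x": 0,"y": 0,"z": 0,"rx": 0,"ry": 0,"rz": 0,"claw": 255},{"x": 0,"y": 0,"z": 0,"rx": 0,"ry": 0,"rz": 0,"claw": 255},{"x": 0,"y": 0,"z": 0,"rx": 0,"ry": 0,"rz": 0,"claw": 255},{"x": 0,"y": 0,"z": 0,"rx": 0,"ry": 0,"rz": 0,"claw": 255},{"x": 0,"y": 0,"z": 0,"rx": 0,"ry": 0,"rz": 0,"claw": 255},{"x": 0,"y": 0,"z": 0,"rx": 0,"ry": 0,"rz": 0,"claw": 255}])

```text
time_s: 11.25
position: [0.4609, -0.0255, 0.0986]
tcp_rot: [[0.868, 0.289, -0.404], [0.262, -0.957, -0.123], [-0.422, 0.001, -0.907]]
force: [0.4, 0.6, -1.0]
opening: 0.389
grasp_force: 30.0
```

```bash
python3 - <<'E'
from h import *
s=read_state();T=s['tcp_rot'];TA=np.c_[T[:,0],-T[:,1],-T[:,2]];t,R,LA=scan_target()
w=s['position']-TA@[-.1006,.0007,-.0218]
print(TA.T@(np.array([.6437,.0288,.036])-w),s['qvel'].round(2))
# cradle from w1 & top: axis and origin guess
im,d,p=load('w1')
c=np.array([[.4616,-.2576],[.4767,-.3721]]);u=(c[0]-c[1])/np.linalg.norm(c[0]-c[1]);n=np.array([-u[1],u[0]])
mid=c.mean(0)+n*.035;print('plate mid',mid,'yaw',np.degrees(np.arctan2(u[1],u[0])))
print('if plate centre x=-38:',mid+u*.038)
go([0.43,-.29,.25],down(97.5)); go([.45,-.15,.22],down(40))
E
```

```text
[ 0.09875045 -0.00013387  0.00190242] [ 0.18 -0.01 -0.04 -0.06  0.05 -0.02]
plate mid [ 0.43445044 -0.3194261 ] yaw 97.51268459358178
if plate centre x=-38: [ 0.42948211 -0.28175229]
mm [-159.9  244.4  -92.3] rot [ -2.92   3.45 -13.22] t 11.25
mm [-93.2 116.2 -90.4] rot [-0.83  4.1  -3.81] t 11.25
```

>>> apply_moves(rows=[{"x": -20,"y": 0,"z": -45,"rx": 0,"ry": 0,"rz": 0,"claw": 255},{"x": -40,"y": 20,"z": -85,"rx": -0.1,"ry": 0.8,"rz": -0.7,"claw": 255},{"x": -60,"y": 50,"z": -90,"rx": -0.3,"ry": 1.6,"rz": -1.5,"claw": 255},{"x": -75,"y": 80,"z": -90,"rx": -0.5,"ry": 2.5,"rz": -2.3,"claw": 255},{"x": -85,"y": 100,"z": -90,"rx": -0.7,"ry": 3.3,"rz": -3.1,"claw": 255},{"x": -93,"y": 116,"z": -90,"rx": -0.8,"ry": 4.1,"rz": -3.8,"claw": 255},{"x": -93,"y": 116,"z": -90,"rx": -0.8,"ry": 4.1,"rz": -3.8,"claw": 255},{"x": -93,"y": 116,"z": -90,"rx": -0.8,"ry": 4.1,"rz": -3.8,"claw": 255}])

```text
time_s: 12.25
position: [0.4498, -0.1494, 0.2195]
tcp_rot: [[0.768, 0.641, -0.003], [0.641, -0.768, 0.003], [-0.0, -0.004, -1.0]]
force: [-0.0, -0.4, -1.2]
opening: 0.389
grasp_force: 30.0
```

```bash
python3 - <<'E'
from h import *
go([0.427,-.255,.24],down(97.5))
E
```

```text
mm [-85.2  66.3 -20.8] rot [-0.04 -0.02 -9.61] t 12.25
```

```bash
python3 - <<'E'
from h import *
im,d,p=snap('wrist','w4')
K=np.array([[p['fx'],0,p['cx']],[0,p['fy'],p['cy']],[0,0,1.]])
for X in ([.43,-.276,.03],[.44,-.343,.03],[.445,-.37,.06]):
    c=p['orientation'].T@(np.array(X)-p['xyz']); print(np.array([c[0]/-c[2]*p['fx']+p['cx'],-c[1]/-c[2]*p['fy']+p['cy']]))
cv2.imwrite('pics/c4.png',cv2.resize(im[60:260,400:640],None,fx=3,fy=3,interpolation=cv2.INTER_CUBIC)[:,:,::-1])
E
```

```text
[382.10759579 245.48016281]
[424.66565605 269.96066835]
[450.98316374 292.29897149]
```

View pics/c4.png

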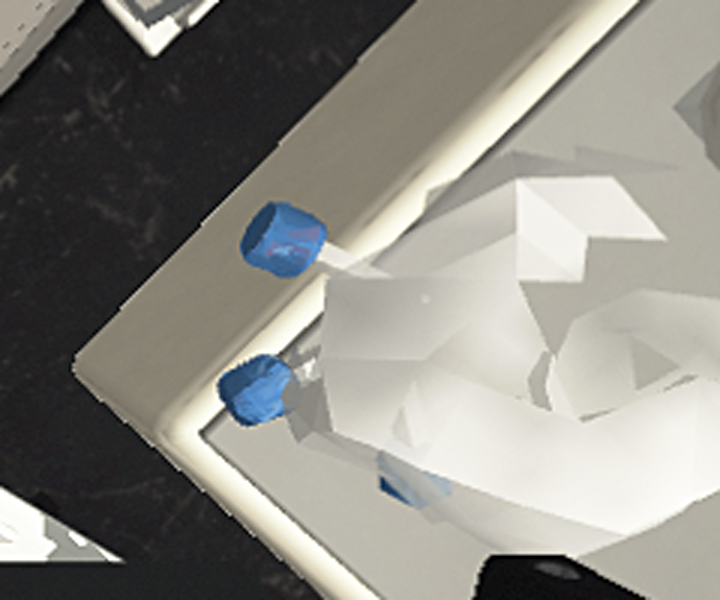

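That view hides the cradle behind the gripper, so I'll use the first wrist view. The seat tops are the white bands at crop x 95–130 and 298–332, and the back stop's top edge runs from (490,418) to (490,578).

```bash
python3 - <<'E'
from h import *
im,d,p=load('w1')
f=lambda L:[(482+(a+.5)/4-.5,150+(b-342+.5)/4-.5) for a,b in L]
c=np.array([[.4616,-.2576],[.4767,-.3721]]);u=(c[0]-c[1])/np.linalg.norm(c[0]-c[1]);n=np.array([-u[1],u[0]])
o=c.mean(0)+n*.035+u*.038
A=np.c_[u,n]
def loc(L,z): print(z,((onz(p,f(L),z)[:,:2]-o)@A*1000).round(1).tolist())
loc([(95,540),(130,540),(298,500),(332,500)],.030)
loc([(485,418),(496,418),(478,574),(491,578)],.064)
loc([(113,490),(315,445)],.030); loc([(113,470),(135,475),(170,465),(345,430),(395,418)],.057)
# bottom part of image: near cheeks; brightness columns for plate near edge
loc([(35,598)],.006)
K=np.array([[p['fx'],0,p['cx']],[0,p['fy'],p['cy']],[0,0,1.]])
im,d,pt=load('top0')
print('top', ((onz(pt,[(280+510/5,145+440/5),(280+522/5,145+540/5)],.006)[:,:2]-o)@A*1000).round(1))
cv2.imwrite('pics/c5.png',np.hstack([cv2.resize(load('w1')[0][145:240,480:615],None,fx=5,fy=6,interpolation=cv2.INTER_CUBIC)])[:,:,::-1])
print(o)
E
```

```text
0.03 [[9.8, 0.1], [-1.9, 2.8], [-58.1, 1.0], [-69.4, 3.5]]
0.064 [[-89.5, -28.2], [-92.8, -27.5], [-89.5, 23.1], [-93.6, 25.4]]
0.03 [[3.0, -16.4], [-63.6, -17.2]]
0.057 [[18.1, -34.0], [11.4, -30.8], [0.6, -31.7], [-53.0, -31.0], [-68.1, -31.5]]
0.006 [[19.1, 28.6]]
top [[ 17.8 -32.4]
 [ 20.4  38.1]]
[ 0.42948211 -0.28175229]
```

View pics/c5.png

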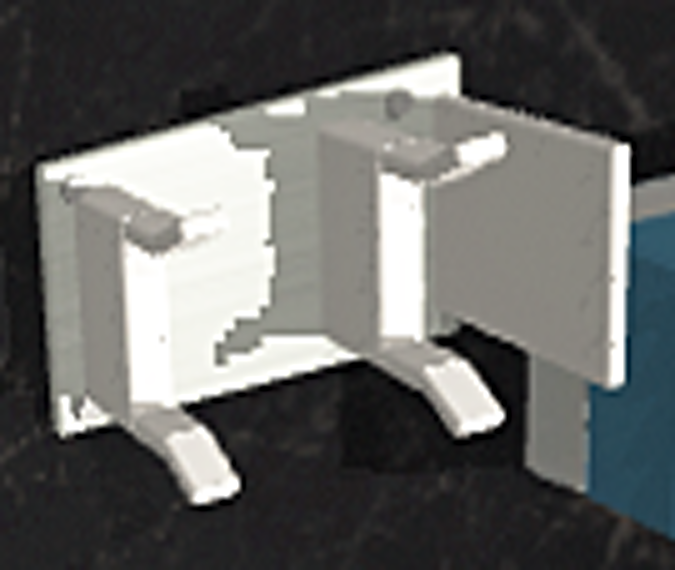

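The enlarged cradle shows the plate's left edge from (40,168) to (60,435). The far cheek tips are near (225,222) and (503,145), and the near tips near (225,495) and (490,422). From these I'll check the centre line.

```bash
python3 - <<'E'
from h import *
im,d,p=load('w1')
f=lambda L:[(480+(a+.5)/5-.5,145+(b+.5)/6-.5) for a,b in L]
o=np.array([0.42948211,-0.28175229]);a=np.radians(97.5);A=np.c_[[np.cos(a),np.sin(a)],[-np.sin(a),np.cos(a)]]
def loc(n,L,z): print(n,((onz(p,f(L),z)[:,:2]-o)@A*1000).round(1).tolist())
loc('plate',[(40,168),(62,432),(458,58)],.006)
loc('near tips outer',[(190,502),(240,490),(460,435),(505,415)],.057)
loc('far tips outer',[(225,212),(503,133)],.057)
loc('far tips low edge',[(228,235),(503,155)],.057)
loc('near tip inner',[(165,440),(205,430),(425,378),(460,360)],.045)
s=read_state(); o2=o+A@[-.002,0]
t=o2+A@[-.0253,0]; print(t); go([*t,.24],down(97.5))
E
```

```text
plate [[19.2, -34.2], [17.0, 33.8], [-95.9, -34.9]]
near tips outer [[10.8, 32.0], [-2.1, 32.1], [-58.4, 31.8], [-69.8, 29.7]]
far tips outer [[-0.0, -32.1], [-67.9, -34.0]]
far tips low edge [[-0.6, -27.0], [-68.0, -29.2]]
near tip inner [[9.8, 22.2], [-0.8, 22.2], [-58.3, 22.7], [-67.4, 20.5]]
[ 0.43304548 -0.30881873]
mm [-115.6  111.5  -21. ] rot [-0.04 -0.02 -9.59] t 12.3
```

```bash
python3 - <<'E'
from h import *
for n in('w1','top0'):
    im,d,p=load(n); uv=np.array([(u,v) for u in range(340 if n!='w1' else 430,640 if n=='w1' else 520) for v in range(0,240 if n=='w1' else 300)]);X=dep(p,d,uv)
    for a,b in((.30,.5),(.5,.55),(.55,.6)):
        m=(X[:,0]>a)&(X[:,0]<b)&(X[:,1]>-.40)&(X[:,1]<-.18); 
        if m.any(): print(n,a,b,m.sum(),np.percentile(X[m,2],[50,98,100]).round(3))
E
```

```text
w1 0.3 0.5 15617 [-0.     0.057  0.065]
w1 0.5 0.55 6366 [0.024 0.136 0.17 ]
w1 0.55 0.6 10446 [0.109 0.184 0.187]
top0 0.3 0.5 3592 [0.001 0.049 0.073]
top0 0.5 0.55 1133 [0.008 0.136 0.175]
top0 0.55 0.6 1138 [0.113 0.196 0.204]
```

>>> apply_moves(rows=[{"x": -20,"y": 20,"z": -20,"rx": 0,"ry": 0,"rz": -1.6,"claw": 255},{"x": -40,"y": 39,"z": -20,"rx": 0,"ry": 0,"rz": -3.2,"claw": 255},{"x": -60,"y": 58,"z": -20,"rx": 0,"ry": 0,"rz": -4.8,"claw": 255},{"x": -80,"y": 77,"z": -20,"rx": 0,"ry": 0,"rz": -6.4,"claw": 255},{"x": -100,"y": 96,"z": -20,"rx": 0,"ry": 0,"rz": -8,"claw": 255},{"x": -115,"y": 111,"z": -20,"rx": 0,"ry": 0,"rz": -9.6,"claw": 255},{"x": -115,"y": 111,"z": -20,"rx": 0,"ry": 0,"rz": -9.6,"claw": 255},{"x": -115,"y": 111,"z": -20,"rx": 0,"ry": 0,"rz": -9.6,"claw": 255},{"x": -115,"y": 111,"z": -20,"rx": 0,"ry": 0,"rz": -9.6,"claw": 255}])

```text
time_s: 13.42
position: [0.4333, -0.3074, 0.239]
tcp_rot: [[-0.131, 0.991, -0.002], [0.991, 0.131, 0.003], [0.004, -0.002, -1.0]]
force: [-0.1, -0.3, -1.0]
opening: 0.386
grasp_force: 30.0
```

```bash
python3 - <<'E'
from h import *
im,d,p=load('w1'); uv=np.array([(u,v) for u in range(430,640) for v in range(0,240)]);X=dep(p,d,uv)
for a in np.arange(.49,.57,.01):
    print(round(a,2),[round(float(X[m,2].max()),3) if (m:=(X[:,0]>=a)&(X[:,0]<a+.01)&(X[:,1]>=y)&(X[:,1]<y+.02)).any() else None for y in np.arange(-.38,-.2,.02)])
o=np.array([0.42948,-0.28175]);a=np.radians(97.5);u=np.array([np.cos(a),np.sin(a)])
t=o-u*(.0253+.001);print(t);go([*t,.0275],down(97.5))
E
```

```text
0.49 [0.001, 0.002, 0.001, 0.001, 0.001, 0.001, 0.001, 0.001, 0.001]
0.5 [0.001, 0.001, 0.001, 0.002, 0.001, 0.001, 0.002, 0.001, 0.001]
0.51 [None, None, None, 0.001, 0.001, 0.002, 0.001, 0.001, 0.002]
0.52 [0.103, 0.105, 0.105, 0.105, 0.104, 0.104, 0.001, 0.001, 0.001]
0.53 [None, 0.11, 0.111, 0.11, 0.11, 0.11, 0.001, 0.001, 0.001]
0.54 [None, 0.11, 0.11, 0.11, 0.11, 0.168, 0.17, 0.002, 0.001]
0.55 [None, None, None, 0.159, 0.179, 0.182, 0.175, 0.001, 0.001]
0.56 [None, None, None, None, None, 0.183, 0.178, 0.001, 0.001]
[ 0.43291284 -0.307825  ]
mm [ -1.2  -0.  211.5] rot [-0.02 -0.04  0.01] t 13.425
```

```bash
python3 - <<'E'
from h import *
im,d,p=load('w1'); P=np.array([.4968,-.0197,.2591]);T=down(-5)
uv=np.array([(u,v) for u in range(0,640,2) for v in range(200,400,2)]);X=dep(p,d,uv);Y=(X-P)@T*1000
m=(X[:,2]>.2)&(d[uv[:,1],uv[:,0]]>0)
for lo in range(-120,120,10):
    k=m&(Y[:,1]>=lo)&(Y[:,1]<lo+10)
    if k.any(): print(lo,'max z',Y[k,2].max().round(),'x at',Y[k][Y[k,2].argmax()].round(),'x rng',Y[k,0].min().round(),Y[k,0].max().round())
E
```

```text
-90 max z -84.0 x at [ 39. -82. -84.] x rng 38.0 40.0
-80 max z -83.0 x at [ 38. -77. -83.] x rng 19.0 41.0
-70 max z -87.0 x at [ 39. -61. -87.] x rng 19.0 41.0
-60 max z -13.0 x at [ 12. -52. -13.] x rng 12.0 41.0
-50 max z -12.0 x at [ -1. -43. -12.] x rng -10.0 40.0
-40 max z -94.0 x at [ 34. -38. -94.] x rng 25.0 36.0
-30 max z -94.0 x at [ 34. -22. -94.] x rng 25.0 36.0
-20 max z -93.0 x at [ 34. -13. -93.] x rng 25.0 35.0
-10 max z -93.0 x at [ 34.  -9. -93.] x rng 24.0 36.0
0 max z -93.0 x at [ 34.  10. -93.] x rng 24.0 35.0
10 max z -93.0 x at [ 34.  12. -93.] x rng 23.0 35.0
20 max z -93.0 x at [ 34.  25. -93.] x rng 22.0 35.0
30 max z -93.0 x at [ 34.  34. -93.] x rng 22.0 35.0
40 max z -12.0 x at [ -5.  45. -12.] x rng -10.0 40.0
50 max z -14.0 x at [ 12.  52. -14.] x rng 0.0 40.0
60 max z -87.0 x at [ 39.  60. -87.] x rng 22.0 40.0
70 max z -87.0 x at [ 38.  80. -87.] x rng 24.0 40.0
80 max z -82.0 x at [ 37.  81. -82.] x rng 23.0 40.0
```

The gripper body would sit only about 0–5 mm above the neighbouring tray rim (z ≈ 0.105–0.11) with the reader fully seated. I'll descend to about 5 mm above the seat, already between the cheeks, and check the force.

>>> apply_moves(rows=[{"x": -4,"y": 0,"z": 20,"rx": 0,"ry": 0,"rz": 0,"claw": 255},{"x": -4,"y": 0,"z": 60,"rx": 0,"ry": 0,"rz": 0,"claw": 255},{"x": -4,"y": 0,"z": 100,"rx": 0,"ry": 0,"rz": 0,"claw": 255},{"x": -4,"y": 0,"z": 130,"rx": 0,"ry": 0,"rz": 0,"claw": 255},{"x": -4,"y": 0,"z": 150,"rx": 0,"ry": 0,"rz": 0,"claw": 255},{"x": -4,"y": 0,"z": 160,"rx": 0,"ry": 0,"rz": 0,"claw": 255},{"x": -4,"y": 0,"z": 160,"rx": 0,"ry": 0,"rz": 0,"claw": 255},{"x": -4,"y": 0,"z": 160,"rx": 0,"ry": 0,"rz": 0,"claw": 255}])

```text
time_s: 14.42
position: [0.4339, -0.3128, 0.0801]
tcp_rot: [[-0.131, 0.991, -0.001], [0.991, 0.131, 0.001], [0.001, -0.0, -1.0]]
force: [-0.0, 0.8, -0.8]
opening: 0.383
grasp_force: 30.0
```

```bash
python3 - <<'E'
from h import *
o=np.array([0.42948,-0.28175]);a=np.radians(97.5);u=np.array([np.cos(a),np.sin(a)])
t=o-u*(.0253+.004);go([*t,.0325],down(97.5))
im,d,p=snap('wrist','w5')
print(dep(p,d,[(318,75),(318,150),(318,200)]).round(3))
E
```

```text
mm [ 2.  -0.3 47.6] rot [-0.   -0.01  0.  ] t 14.425
[[ 0.424 -0.224  0.12 ]
 [ 0.428 -0.254  0.12 ]
 [ 0.431 -0.277  0.118]]
```

The head top measures 0.120 and the handle 0.118, as expected, so the reader is level. Continuing down.

>>> apply_moves(rows=[{"x": 2,"y": 0,"z": 12,"rx": 0,"ry": 0,"rz": 0,"claw": 255},{"x": 2,"y": 0,"z": 24,"rx": 0,"ry": 0,"rz": 0,"claw": 255},{"x": 2,"y": 0,"z": 34,"rx": 0,"ry": 0,"rz": 0,"claw": 255},{"x": 2,"y": 0,"z": 41,"rx": 0,"ry": 0,"rz": 0,"claw": 255},{"x": 2,"y": 0,"z": 46,"rx": 0,"ry": 0,"rz": 0,"claw": 255},{"x": 2,"y": 0,"z": 47,"rx": 0,"ry": 0,"rz": 0,"claw": 255},{"x": 2,"y": 0,"z": 47,"rx": 0,"ry": 0,"rz": 0,"claw": 255}])

```text
time_s: 15.35
position: [0.433, -0.3104, 0.0323]
tcp_rot: [[-0.131, 0.991, -0.002], [0.991, 0.131, 0.002], [0.003, -0.001, -1.0]]
force: [-0.7, -0.2, -1.9]
opening: 0.387
grasp_force: 30.0
```

>>> apply_moves(rows=[{"x": 0,"y": 0,"z": 1,"rx": 0,"ry": 0,"rz": 0,"claw": 255},{"x": 0,"y": 0,"z": 2,"rx": 0,"ry": 0,"rz": 0,"claw": 255},{"x": 0,"y": 0,"z": 2,"rx": 0,"ry": 0,"rz": 0,"claw": 255}])

```text
time_s: 15.72
position: [0.433, -0.3103, 0.0302]
tcp_rot: [[-0.131, 0.991, -0.002], [0.991, 0.131, 0.003], [0.003, -0.001, -1.0]]
force: [-1.0, -0.2, -1.6]
opening: 0.39
grasp_force: 30.0
```

>>> apply_moves(rows=[{"x": 0,"y": 0,"z": 1,"rx": 0,"ry": 0,"rz": 0,"claw": 255},{"x": 0,"y": 0,"z": 1.5,"rx": 0,"ry": 0,"rz": 0,"claw": 255},{"x": 0,"y": 0,"z": 1.5,"rx": 0,"ry": 0,"rz": 0,"claw": 80},{"x": 0,"y": 0,"z": 1.5,"rx": 0,"ry": 0,"rz": 0,"claw": 80},{"x": 0,"y": 0,"z": 1.5,"rx": 0,"ry": 0,"rz": 0,"claw": 80},{"x": 0,"y": 0,"z": 1.5,"rx": 0,"ry": 0,"rz": 0,"claw": 80},{"x": 0,"y": 0,"z": 1.5,"rx": 0,"ry": 0,"rz": 0,"claw": 80},{"x": 0,"y": 0,"z": 1.5,"rx": 0,"ry": 0,"rz": 0,"claw": 80}])

```text
time_s: 16.73
position: [0.433, -0.3102, 0.0287]
tcp_rot: [[-0.131, 0.991, -0.002], [0.991, 0.131, 0.003], [0.003, -0.002, -1.0]]
force: [-0.9, 0.3, -0.7]
opening: 0.685
grasp_force: 0.0
```

>>> apply_moves(rows=[{"x": 0,"y": 0,"z": -10,"rx": 0,"ry": 0,"rz": 0,"claw": 80},{"x": 0,"y": 0,"z": -30,"rx": 0,"ry": 0,"rz": 0,"claw": 80},{"x": 0,"y": 0,"z": -60,"rx": 0,"ry": 0,"rz": 0,"claw": 80},{"x": 0,"y": 0,"z": -100,"rx": 0,"ry": 0,"rz": 0,"claw": 80},{"x": 0,"y": 0,"z": -140,"rx": 0,"ry": 0,"rz": 0,"claw": 80},{"x": 0,"y": 0,"z": -160,"rx": 0,"ry": 0,"rz": 0,"claw": 80},{"x": 0,"y": 0,"z": -160,"rx": 0,"ry": 0,"rz": 0,"claw": 80}])

```text
time_s: 17.6
position: [0.4341, -0.3115, 0.1909]
tcp_rot: [[-0.131, 0.991, 0.002], [0.991, 0.131, -0.001], [-0.001, 0.001, -1.0]]
force: [-0.1, 0.0, 0.1]
opening: 0.689
grasp_force: 0.0
```

```bash
python3 - <<'E'
from h import *
im,d,p=snap('wrist','w6')
o=np.array([0.42948,-0.28175]);a=np.radians(97.5);A=np.c_[[np.cos(a),np.sin(a)],[-np.sin(a),np.cos(a)]]
X=dep(p,d,[(u,v) for u in range(0,640,1) for v in range(0,240)]);
X=np.c_[(X[:,:2]-o)@A,X[:,2]]
for n,lo,hi,z0,z1 in(('head',.03,.068,.06,.078),('handle',-.05,-.004,.055,.075),('tail',-.075,-.06,.058,.075)):
    m=(X[:,0]>lo)&(X[:,0]<hi)&(abs(X[:,1])<.035)&(X[:,2]>z0)&(X[:,2]<z1); Y=X[m]
    if m.any(): print(n,m.sum(),'z',np.median(Y[:,2]).round(4),'y',np.percentile(Y[:,1],[2,98]).round(4))
m=(abs(X[:,1])<.015)&(X[:,2]>.058)&(X[:,2]<.078);print('x range',np.percentile(X[m,0],[.5,99.5]))
cv2.imwrite('pics/w6.png',im[:,:,::-1])
E
```

```text
head 2401 z 0.0667 y [-0.0244  0.0251]
handle 1497 z 0.0627 y [-0.0163  0.016 ]
tail 428 z 0.063 y [-0.0165  0.0157]
x range [-0.09072511  0.06860439]
```

View pics/w6.png

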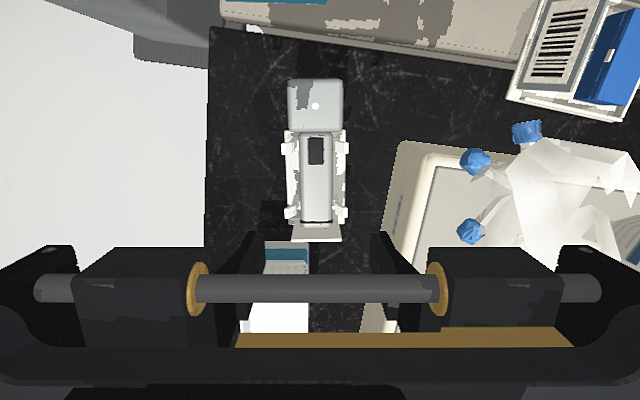

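The reader lies in both saddles with its head out over the open end at (315,105). It is level, centred across the cradle within about 1 mm and about 5 mm back along it. Handing in.

```bash
python3 -c "
from rig import *
print(read_state()['qvel'].round(2)); print(hand_in())"
```

```text
[ 0.01  1.86  1.55  0.03 -0.15  0.01]
the job is handed in; nothing more can be done
None
```

I held the reader on the tube tray's label for about 2 s, laid it level in its cradle with the head over the open end, let go and handed the job in at about 18 s; the first grasp closed on nothing and was redone, and hand-in returned no verdict.

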